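# Release the ratchet bonding clamp and rack the lens barrel

### The job

The bond has cured: ease the red pin of the ratchet pawl aside and hold the pawl off the ratchet wheel until the clamp's jaw has crept all the way back, then let go of it. Lift the lens barrel out of the opened clamp and set it upright and fully home in the empty nest of the tray, without dropping it. Never press or squeeze any part of the clamp with more than 15 N, do not pull the barrel about while it is still clamped, and leave the other things where they are.

Things in the scene. Friction and masses are not known exactly. Their poses are not given: they have to be found in the camera images.
- clamp: bench bonding clamp, fixed: dark steel base plate 220 (x) x 110 (y) x 15 mm, origin at the centre of its underside. A V-block 56 mm wide stands at x +57 to +96; the barrel stands in the V, its axis at x +55, y 0, on the plate (15 mm up). An aluminium jaw, 36 mm wide, presses it with a sprung rubber pad and backs off towards -x. V-block and jaw are 43 mm high above the table
- spindle (a point): on the clamp's upright spindle (clamp x -20, y 0), 94 mm up, at the top of the black knurled knob (38 mm wide). Under the knob, 64 to 72 mm up, is the steel ratchet wheel: 56 mm wide, 20 teeth, turned open by a return spring once the pawl is off
- pawl_pivot (a point): about on the pivot of the brass pawl (clamp x -55, y +27.5, 72 mm up, on the pawl's upper face). The pawl, 8 mm thick, lies beside the wheel on the clamp's +y side: its tooth blocks the wheel, a thumb lever pinched on its hub runs from the pivot towards the clamp's -x, 72 to 77 mm up (hub 79), and bears the red pin at its end
- pin_nominal (a point): nominal top centre of the upright red pin (10 mm across, 72 to 97 mm up; clamp x -95, y +29.5) on the pawl's thumb lever. The point is fixed to the base, but the lever was pinched on the pawl's hub at some angle: the real pin stands up to 13 mm off, nearly all along the clamp's y. Find it by touch from the +y side, where there is free space (point axes = clamp axes)
- jaw (a joint): how far the jaw has backed off, m: 0 clamped, 0.0198 all the way back (stop); one tooth is 0.0025. Pushing the red pin towards the clamp's -y swings the pawl off the wheel against a spring and the loaded tooth's friction (8 to 12 N at the pin), until after 5 to 6 mm the tooth jumps free; then 6 to 7 N hold it. Hard stop at 7.2 mm. Held free, the jaw creeps back in about 3 s; let go early and the pawl catches the next tooth
- barrel: the lens barrel in the clamp: black, aluminium foot and orange ring, 66 mm tall, 90 g; body 30 mm across from 18 mm up to the top, below that a foot 26 mm across and 18 mm long with a 3 mm chamfer. Origin: centre of its underside; z runs up its axis
- tray: grey nest tray 150 (x) x 136 (y) x 30 mm, fixed, origin at the centre of its underside; four round nests 29 mm across and 20 mm deep at x +-37, y +-33 mm; a barrel that is home hangs by its 30 mm shoulder on the tray's top, its underside 12 mm above the table
- free_nest: thin black pad at the bottom of the one empty nest; origin on the nest's axis, 10 mm above the table (20 mm below the tray's top); a barrel that is home has its underside 2 mm above this origin
- lens_a: lens barrel like the clamped one (66 mm tall, 30 mm wide), standing finished in another nest of the tray; leave it there. Origin: centre of its underside
- lens_b: lens barrel like the clamped one (66 mm tall, 30 mm wide), standing finished in another nest of the tray; leave it there. Origin: centre of its underside
- lens_c: lens barrel like the clamped one (66 mm tall, 30 mm wide), standing finished in another nest of the tray; leave it there. Origin: centre of its underside
- tin: red and white adhesive tin, 100 mm across, 123 mm tall, bystander; origin: centre of its underside
- red_bin: red open bin 110 x 160 x 55 mm, bystander; origin: centre of its underside
- solvent: clear solvent bottle, 60 mm across, 150 mm tall, bystander; origin: centre of its underside
- driver: hand driver with an orange grip lying along its own x, 190 mm long, 30 mm thick, bystander; origin: under its middle
- tweezers: steel tweezers lying along their own x, 130 mm long, 4 mm thick, bystander; origin: under their middle
There are look-alikes about, which are no part of the job. What is shaped like the barrel but purple or yellow is not meant. Of the things like the clamp, leave any that is pink; of the rest the smaller one is meant.

How it is judged:
By the outcome, as a careful person would: the job done as asked, in the order asked, and still so for the second after the job is handed in, with the robot touching nothing.
It also fails if it takes over 70 s, if anything falls off the work surface, if the arm or the gripper's body presses on something with over 40 N, if the wrist force passes 120 N, or if a joint passes its speed limit or range.

### The arm

A 6-joint arm with a two-finger parallel gripper is mounted at the origin on the work surface. World frame = base frame: x ahead of the robot, y to its left, z up, the work surface at z = 0. Lengths are in m, angles in degrees, forces in N, time in s.
With the tool pointing down it reaches from about 0.35 to 0.875 m from the base axis. Payload 4.2 kg.
Tool frame: the origin (TCP) lies midway between the tips of the shut fingers; the grasp point (between the pads) lies 19 mm behind it; z points along the fingers, y is the direction in which the jaws open and shut (so a half turn about z gives the same grasp; the last joint's range is limited). The gripper opens to 87 mm and grips with 3 to 60 N. Pads are 19 mm wide; open, the fingers measure 117 mm over their backs; the gripper's body (75 mm by 190 mm) begins 51 mm behind the grasp point.
Start: joints at [-49.183, 22.042, 0.453, 0, -68.411, -14.817], TCP at [0.274, -0.562, 0.223] pointing down, gripper open.
Joint ranges: [-179.83, 179.83], [-69.29, 118.12], [-61.27, 80.66], [-181.25, 117.63], [-171.15, -9.14], [-177.46, 177.46]. Speed limits (degrees/s): [159.86, 159.86, 180, 180, 180, 180].

### API

Orientations are given as a 3x3 rotation matrix whose columns are the frame's x, y, z axes.
In Python, from station import sense, capture, get_calibration, finish_job, spot_in, spot_point gives the robot as it stands.
- The arm moves only by the shell command python3 -m inch 'ROWS'. ROWS is JSON, a list of rows, each an object with "fingers": the finger opening in cm, from 0 to 8.7; "delta_pos": the shift along the tool's x, y, z in cm, a list of three; "spin": the turn about the tool's z in degrees. In form: [{"fingers": fingers, "delta_pos": [dx, dy, dz], "spin": spin}, ...]. A call has 1 to 20 rows; each row is the pose to reach, as a shift and turn from the pose commanded when the call began, along the tool's axes at that moment; what a row does not reach only later rows make up. A row lasts 1/10 s, in which the tool goes at most 50 mm and 8.59 degrees, less where a joint would pass 70% of its speed; a pose out of reach is approached as far as the arm can. A call with a gripper value outside its range is refused whole. The fingers move at their own pace and stop on an object; the grip force is fixed at half the most. Time passes only in rows, so rows that repeat a pose let the fingers close. It gives the time, the measured TCP pose, the force and the opening at its end, in the units of the state.
- sense(): the state, without advancing time (a new reading comes with each control period).
- capture(name): name is "scene" or "top" or "wrist"; returns the picture (480x640x3 uint8, red, green, blue); there is no depth.
- get_calibration(name): a dict with "K" (3x3 intrinsics, pixels), "dist" ([k1, k2, p1, p2, k3] as OpenCV has them; the pictures are not rectified), "T" (4x4, takes a point from camera to world coordinates). Camera axes: x right, y up, looking along -z (the intrinsics and any distortion apply to the point x, -y, -z); pixel columns grow to the right and rows downward; lengths in m; the calibration is good to about 2 mm. A picture is of the moment at which its call begins: read the wrist's pose just before it. get_calibration takes no time and is no camera call; for the wrist camera it gives the pose at the moment of the call.
- finish_job(): hands the job in, once; it reports no verdict.
Trained networks look in the newest picture that a camera, given by its name, has taken for a name from the list of things; names that differ only in an ending like _2 or _b are one class to them, and where a whole thing is asked for, a point or a joint stands for the part that bears it (a point fixed in the world has none). Each returns a list of dicts, best first, with "conf" (0 to 1); they miss things now and then, are a little off and sometimes report something else, mostly with a low value. They report only what shows in the picture. A call takes as long as a camera call. They do not tell look-alikes from the thing itself.
- spot_in(camera, target): "extent" ([left, top, right, bottom] as shares, 0 to 1, of the picture: columns of its width, rows of its height, round what is visible of it).
- spot_point(camera, target): "location" ([column, row] as shares, 0 to 1, of the picture: columns of its width, rows of its height: a listed point, or the origin of a listed thing).
The state is a dict: "time_s": time; "joints": joint angles; "joint_velocities": joint speeds; "effort": joint torques, N m; "tcp_pos": TCP position; "ee_rot": TCP orientation; "wrist_force": force on the tool from outside, world axes, zero at the start; "moment": the same for the moment, N m; "gripper_width": opening from 0.0 (shut) to 1.0 (fully open).
Only numpy, scipy, OpenCV 4.12 (cv2) and the standard library are available. Lean on these libraries where they do the work, as an engineer would, in place of code of your own. Each camera call takes 0.05 s, during which the arm holds its last target.

## Working session

There is one attempt and no reset: what is moved stays moved. The work goes in short steps, Python scripts to look and compute and a shell command to move; the robot and the scene stay as the last step left them, time stands still between calls to the robot, and variables do not carry over. Pictures are saved under pics/ and viewed, and the job is handed in when it is done.

```bash
mkdir -p pics; ls; cat > h.py <<'E'
import numpy as np, cv2, json
from station import sense, capture, get_calibration, finish_job, spot_in, spot_point
def save(img,name): cv2.imwrite('pics/'+name,cv2.cvtColor(img,cv2.COLOR_RGB2BGR))
def ray(cal,uv):
    K=np.array(cal['K']);d=np.array(cal['dist']);T=np.array(cal['T'])
    p=cv2.undistortPoints(np.array([[uv]],float),K,d)[0,0]
    v=T[:3,:3]@np.array([p[0],-p[1],-1.0]);return T[:3,3],v/np.linalg.norm(v)
def onz(cal,uv,z):
    o,v=ray(cal,uv);return o+v*(z-o[2])/v[2]
def proj(cal,P):
    K=np.array(cal['K']);d=np.array(cal['dist']);T=np.array(cal['T'])
    c=T[:3,:3].T@(np.array(P)-T[:3,3]);c=np.array([c[0],-c[1],-c[2]])
    return cv2.projectPoints(c.reshape(1,1,3),np.zeros(3),np.zeros(3),K,d)[0].ravel()
def tri(rays):
    A=np.zeros((3,3));b=np.zeros(3)
    for o,v in rays:
        M=np.eye(3)-np.outer(v,v);A+=M;b+=M@o
    X=np.linalg.solve(A,b);return X,[np.linalg.norm((np.eye(3)-np.outer(v,v))@(X-o)) for o,v in rays]
def pt(c,t,n=4):
    r=[(round(d['conf'],2),round(d['location'][0]*640,1),round(d['location'][1]*480,1)) for d in spot_point(c,t)][:n];return r
def bx(c,t,n=4):
    return [(round(d['conf'],2),[round(x*s) for x,s in zip(d['extent'],(640,480,640,480))]) for d in spot_in(c,t)][:n]
E
python3 - <<'E'
from h import *
s=sense();print({k:np.round(v,3).tolist() for k,v in s.items()})
for c in ('scene','top','wrist'):
    save(capture(c),c+'0.png');cal=get_calibration(c);print(c,np.round(cal['T'],3).tolist(),np.round(cal['K'],0).tolist(),np.round(cal['dist'],3))
E
```

```text
pics
{'time_s': 0.0, 'joints': [-49.183, 22.091, 0.378, -0.031, -68.412, -14.818], 'joint_velocities': [-0.031, -0.1, 0.032, 0.033, -0.006, 0.08], 'effort': [0.001, -39.066, 18.741, 4.22, 0.011, -0.0], 'tcp_pos': [0.274, -0.561, 0.221], 'ee_rot': [[-0.899, -0.438, -0.001], [-0.438, 0.899, 0.002], [0.0, 0.002, -1.0]], 'wrist_force': [-0.206, 0.33, -0.835], 'moment': [-0.006, -0.061, 0.024], 'gripper_width': 1.002}
scene [[-0.819, -0.377, 0.433, 1.093], [0.574, -0.539, 0.617, 0.839], [0.001, 0.753, 0.658, 1.008], [0.0, 0.0, 0.0, 1.0]] [[624.0, 0.0, 318.0], [0.0, 624.0, 237.0], [0.0, 0.0, 1.0]] [-0.013  0.     0.     0.     0.   ]
top [[-0.022, 0.997, -0.079, 0.425], [-1.0, -0.021, 0.005, 0.009], [0.004, 0.079, 0.997, 1.156], [0.0, 0.0, 0.0, 1.0]] [[511.0, 0.0, 312.0], [0.0, 511.0, 240.0], [0.0, 0.0, 1.0]] [-0.035  0.     0.     0.     0.   ]
wrist [[-0.438, -0.857, -0.271, 0.197], [0.899, -0.416, -0.134, -0.598], [0.002, -0.303, 0.953, 0.384], [0.0, 0.0, 0.0, 1.0]] [[394.0, 0.0, 322.0], [0.0, 394.0, 244.0], [0.0, 0.0, 1.0]] [-0.028  0.     0.     0.     0.   ]
```

View pics/scene0.png

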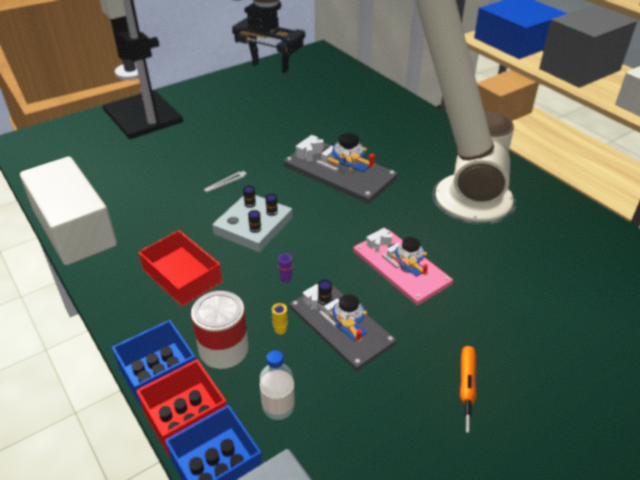

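View pics/top0.png

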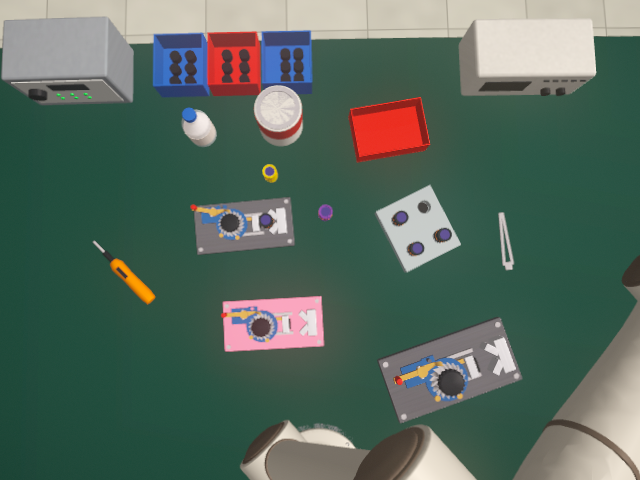

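```bash
python3 - <<'E'
from h import *
for c in ('scene','top'):
    capture(c)
    for t in ('clamp','tray','barrel'): print(c,t,bx(c,t,5))
    for t in ('clamp','spindle','pawl_pivot','pin_nominal','barrel','free_nest','tray','lens_a'): print(c,t,pt(c,t,5))
print(sense()['time_s'])
E
```

```text
scene clamp [(0.92, [289, 286, 399, 371]), (0.85, [356, 231, 453, 305]), (0.79, [284, 134, 395, 204])]
scene tray [(0.93, [215, 196, 291, 251])]
scene barrel [(0.97, [270, 302, 289, 335]), (0.87, [274, 254, 295, 281]), (0.67, [316, 280, 331, 309])]
scene clamp [(0.95, 338.9, 324.6), (0.86, 337.1, 169.3), (0.68, 403.6, 266.6)]
scene spindle [(0.92, 348.1, 299.2), (0.71, 348.1, 134.1), (0.56, 410.5, 241.1), (0.4, 464.8, 391.3), (0.35, 363.3, 327.1)]
scene pawl_pivot [(0.93, 350.6, 325.2), (0.74, 322.3, 308.8)]
scene pin_nominal [(0.83, 367.1, 329.6), (0.65, 421.0, 260.7), (0.55, 369.5, 156.5)]
scene barrel [(0.7, 321.2, 307.1), (0.65, 275.0, 328.2), (0.54, 288.4, 280.3)]
scene free_nest []
scene tray [(0.71, 255.0, 225.1)]
scene lens_a [(0.74, 273.5, 217.1), (0.68, 249.3, 207.2)]
top clamp [(0.89, [382, 317, 526, 423]), (0.65, [222, 298, 323, 350]), (0.58, [192, 195, 295, 255])]
top tray [(0.87, [377, 187, 460, 271])]
top barrel [(0.58, [263, 168, 280, 181]), (0.49, [260, 214, 273, 230]), (0.46, [318, 206, 333, 221]), (0.21, [417, 200, 428, 214])]
top clamp [(0.94, 270.9, 323.3), (0.71, 244.2, 220.9), (0.68, 451.6, 369.8)]
top spindle [(0.67, 424.0, 205.1), (0.66, 261.3, 325.3), (0.64, 453.5, 380.5), (0.6, 203.4, 134.8), (0.56, 231.3, 224.3)]
top pawl_pivot [(0.87, 417.2, 367.4), (0.73, 211.3, 208.2), (0.65, 245.3, 313.4)]
top pin_nominal [(0.91, 399.8, 383.5), (0.69, 223.6, 312.5), (0.66, 191.5, 213.3)]
top barrel [(0.67, 270.4, 179.7), (0.58, 324.0, 214.6)]
top free_nest []
top tray [(0.91, 416.0, 227.6)]
top lens_a [(0.75, 404.8, 247.6), (0.75, 395.7, 219.5), (0.51, 438.2, 240.6)]
1.35
```

The dark clamp at top px (244,224), scene px (345,320) holds a barrel. The pink one is at top (273,324), and the larger dark one with no barrel is at top (450,370). The smaller dark one is the one meant. I'll confirm that in a crop and get rough poses.

```bash
python3 - <<'E'
from h import *
im=capture('top');cal=get_calibration('top')
a=cv2.resize(im[180:270,170:340],None,fx=4.6,fy=4.6,interpolation=cv2.INTER_CUBIC)[:414,:782];save(a,'clampcrop.png')
b=cv2.resize(im[175:285,365:475],None,fx=5,fy=5,interpolation=cv2.INTER_CUBIC);save(b,'traycrop.png')
cs=get_calibration('scene')
for n,u,v in (('spindle',(231.3,224.3),(348.1,299.2)),('pivot',(211.3,208.2),(350.6,325.2)),('pin',(191.5,213.3),(367.1,329.6)),('tray',(416,227.6),(255,225.1)),('clamp',(244.2,220.9),(338.9,324.6))):
    print(n,*[np.round(q,4) for q in tri([ray(cal,u),ray(cs,v)])])
for uv in ((193,199),(292,198),(196,254),(294,244)): print(uv,onz(cal,uv,.015))
for uv in ((376,211),(432,186),(461,243),(406,271)): print(uv,onz(cal,uv,.03))
print('nest',onz(cal,(424,207),.03))
E
```

```text
spindle [0.5479 0.1698 0.0898] [0.0021 0.0021]
pivot [0.5816 0.2165 0.0777] [0.0019 0.0019]
pin [0.5703 0.2545 0.0934] [0.0007 0.0007]
tray [ 0.5377 -0.2338  0.0019] [0.0027 0.0027]
clamp [0.5618 0.155  0.008 ] [0.0012 0.0012]
(193, 199) [0.61411924 0.26866227 0.015     ]
(292, 198) [0.61155216 0.04499789 0.015     ]
(196, 254) [0.48960642 0.26225527 0.015     ]
(294, 244) [0.50740298 0.04242751 0.015     ]
(376, 211) [ 0.57602982 -0.14173994  0.03      ]
(432, 186) [ 0.62986282 -0.26912953  0.03      ]
(461, 243) [ 0.5006458  -0.32859143  0.03      ]
(406, 271) [ 0.44135811 -0.20383183  0.03      ]
nest [ 0.58283776 -0.24924041  0.03      ]
```

View pics/clampcrop.png

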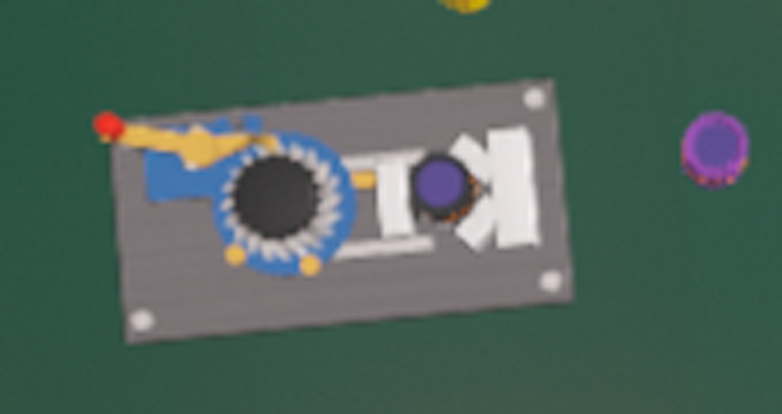

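View pics/traycrop.png

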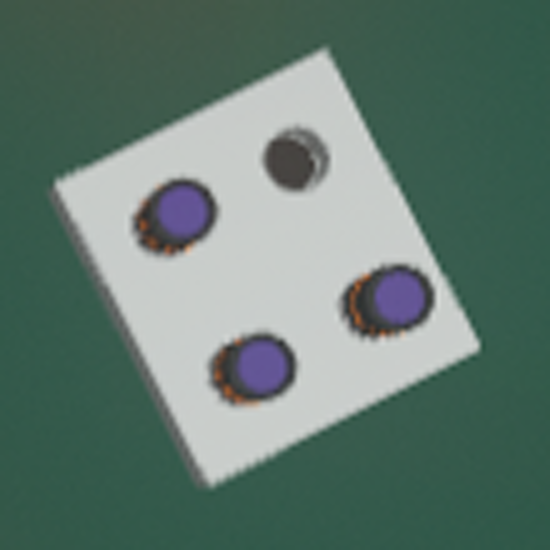

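The crop confirms it: the smaller dark clamp has the purple-topped black barrel clamped in it. The free nest is at top px (424,207). Next I'll move the wrist camera over the clamp.

```bash
python3 -m inch '[{"fingers":0,"delta_pos":[-3,2.5,-3],"spin":5},{"fingers":0,"delta_pos":[-64,53,-3],"spin":20},{"fingers":0,"delta_pos":[-64,53,-3],"spin":20},{"fingers":0,"delta_pos":[-64,53,-3],"spin":20},{"fingers":0,"delta_pos":[-64,53,-3],"spin":20},{"fingers":0,"delta_pos":[-64,53,-3],"spin":20},{"fingers":0,"delta_pos":[-64,53,-3],"spin":20},{"fingers":0,"delta_pos":[-64,53,-3],"spin":20},{"fingers":0,"delta_pos":[-64,53,-3],"spin":20},{"fingers":0,"delta_pos":[-64,53,-3],"spin":20},{"fingers":0,"delta_pos":[-64,53,-3],"spin":20},{"fingers":0,"delta_pos":[-64,53,-3],"spin":20},{"fingers":0,"delta_pos":[-64,53,-3],"spin":20},{"fingers":0,"delta_pos":[-64,53,-3],"spin":20},{"fingers":0,"delta_pos":[-64,53,-3],"spin":20},{"fingers":0,"delta_pos":[-64,53,-3],"spin":20},{"fingers":0,"delta_pos":[-64,53,-3],"spin":20},{"fingers":0,"delta_pos":[-64,53,-3],"spin":20},{"fingers":0,"delta_pos":[-64,53,-3],"spin":20},{"fingers":0,"delta_pos":[-64,53,-3],"spin":20}]'
python3 - <<'E'
from h import *
s=sense();print({k:np.round(v,3).tolist() for k,v in s.items() if k in('tcp_pos','ee_rot','joints','wrist_force')})
save(capture('wrist'),'w1.png');c=get_calibration('wrist');json.dump({k:np.array(v).tolist() for k,v in c.items()},open('w1.json','w'))
for t in ('spindle','pawl_pivot','pin_nominal','barrel','clamp'): print(t,pt('wrist',t))
E
```

```text
time_s: 3.4
tcp_pos: [0.6165, 0.1943, 0.2527]
ee_rot: [[-0.995, -0.104, -0.0], [-0.104, 0.995, -0.0], [0.0, -0.0, -1.0]]
wrist_force: [-0.2, -0.3, 1.3]
gripper_width: 0.002
{'joints': [31.812, 23.178, 6.535, 0.006, -73.382, -115.844], 'tcp_pos': [0.617, 0.194, 0.253], 'ee_rot': [[-0.995, -0.104, -0.0], [-0.104, 0.995, -0.0], [0.0, -0.0, -1.0]], 'wrist_force': [-0.241, -0.259, 1.284]}
spindle [(0.63, 306.6, 140.7)]
pawl_pivot [(0.65, 347.4, 174.8), (0.36, 229.3, 135.6)]
pin_nominal [(0.66, 396.5, 182.8)]
barrel [(0.93, 223.7, 234.7), (0.9, 228.8, 136.8), (0.78, 110.2, 139.2), (0.53, 288.6, 134.7)]
clamp [(0.65, 290.2, 135.9)]
```

View pics/w1.png

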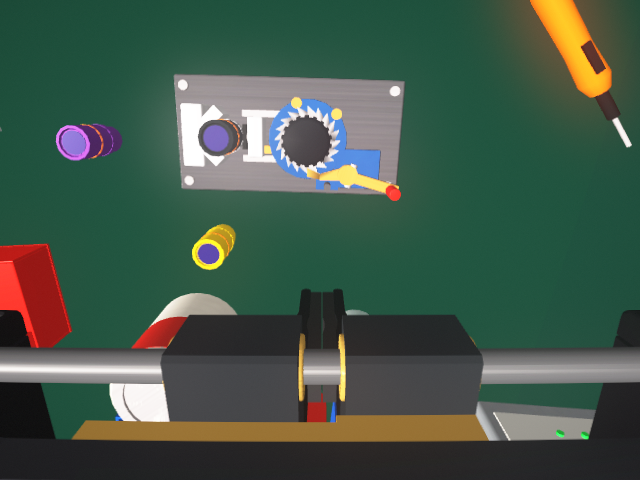

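The wrist picture shows the clamp with plate corners at (175,75), (404,82), (397,193) and (183,188), the red pin top at (394,193), the barrel top at (217,138) and the knob at (307,141). I'll take a second view, shifted and lower.

```bash
python3 -m inch '[{"fingers":0,"delta_pos":[0,4,2.5],"spin":0},{"fingers":0,"delta_pos":[0,8,5],"spin":0},{"fingers":0,"delta_pos":[0,8,5],"spin":0},{"fingers":0,"delta_pos":[0,8,5],"spin":0},{"fingers":0,"delta_pos":[0,8,5],"spin":0}]'
python3 - <<'E'
from h import *
im=capture('wrist');save(im,'w2.png');c=get_calibration('wrist');json.dump({k:np.array(v).tolist() for k,v in c.items()},open('w2.json','w'))
save(cv2.resize(im[60:240,100:480],None,fx=2.1,fy=2.1,interpolation=cv2.INTER_CUBIC),'w2c.png')
for t in ('spindle','pawl_pivot','pin_nominal','barrel','clamp'): print(t,pt('wrist',t))
import cv2
w1=cv2.imread('pics/w1.png');cv2.imwrite('pics/w1c.png',cv2.resize(w1[60:210,160:420],None,fx=3,fy=3,interpolation=cv2.INTER_CUBIC))
E
```

```text
time_s: 4.2
tcp_pos: [0.6091, 0.2742, 0.2037]
ee_rot: [[-0.995, -0.104, 0.002], [-0.104, 0.995, 0.001], [-0.002, 0.0, -1.0]]
wrist_force: [0.7, -0.2, 0.0]
gripper_width: 0.002
spindle [(0.93, 185.7, 143.4)]
pawl_pivot [(0.75, 244.3, 182.1)]
pin_nominal [(0.64, 294.4, 191.1)]
barrel [(0.62, 130.6, 137.5), (0.62, 130.1, 245.8)]
clamp [(0.87, 194.7, 134.1)]
```

View pics/w2.png

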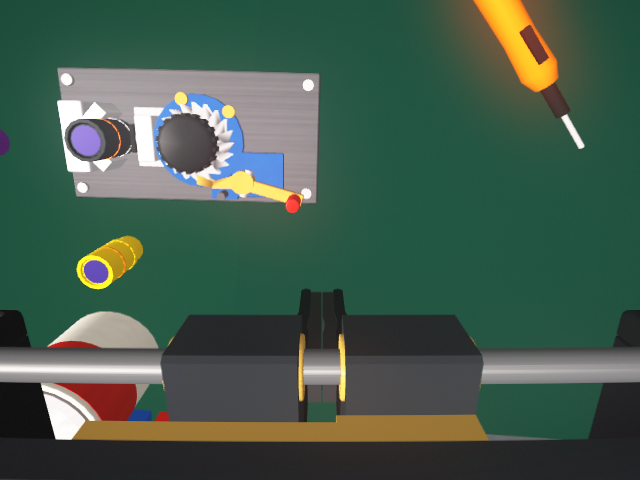

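View pics/w1c.png

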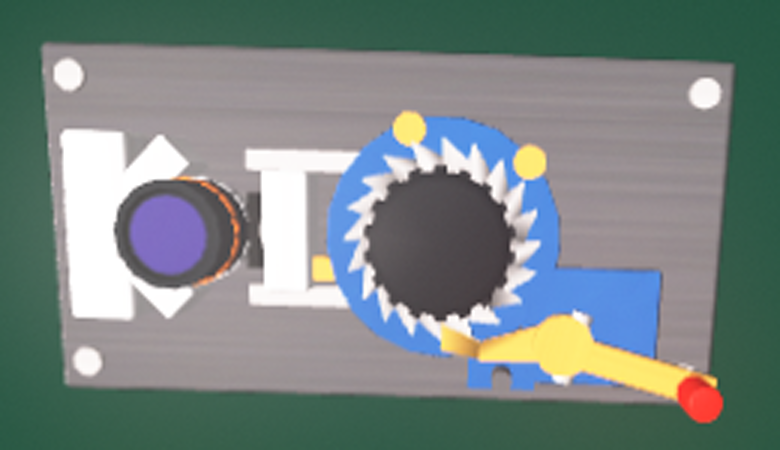

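```bash
python3 - <<'E'
from h import *
from scipy.optimize import least_squares
L=lambda f:{k:np.array(v) for k,v in json.load(open(f)).items()}
c1,c2,ct=L('w1.json'),L('w2.json'),get_calibration('top')
for n,a,b in (('pin',(394.3,195.5),(293,205)),('barrel',(216,138),(86,140)),('knob',(305.7,141),(188,144.5))):
    print(n,*[np.round(q,4) for q in tri([ray(c1,a),ray(c2,b)])])
C={'a':(.11,-.055),'b':(-.11,-.055),'c':(-.11,.055),'d':(.11,.055)}
o=[(c1,'a',(174,74.7)),(c1,'b',(404.3,81.3)),(c1,'d',(182,188)),(c2,'a',(58,68)),(c2,'b',(320,74)),(c2,'c',(316,203)),(c2,'d',(77,196)),
(ct,'d',(290,197.4)),(ct,'a',(294.6,245.2)),(ct,'b',(197.6,254.6))]
def W(p,x,y,z): return np.array([p[0]+np.cos(p[2])*x-np.sin(p[2])*y,p[1]+np.sin(p[2])*x+np.cos(p[2])*y,z])
for oo,nm in ((o,'all'),(o[:3],'w1'),(o[3:7],'w2'),(o[7:],'top')):
    f=lambda p:np.concatenate([(proj(c,W(p,*C[k],.015))-uv) for c,k,uv in oo])
    r=least_squares(f,[.56,.155,-1.48]);print(nm,np.round(r.x[:2],4),np.degrees(r.x[2]),np.abs(r.fun).max())
    p=r.x
    print('  barrel',W(p,.055,0,.081).round(4),'spindle',W(p,-.02,0,.094).round(4),'pinnom',W(p,-.095,.0295,.097).round(4),'pivot',W(p,-.055,.0275,.072).round(4))
    if nm=='all':
        for c,uv in ((c1,(394.3,195.5)),(c2,(293,205))):
            q=onz(c,uv,.097)-np.array([p[0],p[1],0]);print('  pin in clamp',np.cos(p[2])*q[0]+np.sin(p[2])*q[1],-np.sin(p[2])*q[0]+np.cos(p[2])*q[1])
E
```

```text
pin [0.5855 0.2515 0.0917] [0.0006 0.0006]
barrel [0.5556 0.1002 0.0791] [0.0001 0.0001]
knob [0.5508 0.1744 0.0835] [0.0004 0.0004]
all [0.552  0.1557] -85.83426998891935 1.9594932391037787
  barrel [0.556  0.1008 0.081 ] spindle [0.5505 0.1756 0.094 ] pinnom [0.5745 0.2525 0.097 ] pivot [0.5754 0.2125 0.072 ]
  pin in clamp -0.0922884862948615 0.04003277001014209
  pin in clamp -0.09347129642154843 0.03859267506615014
w1 [0.5523 0.1555] -85.89247683911553 1.5321381865387025
  barrel [0.5562 0.1006 0.081 ] spindle [0.5508 0.1754 0.094 ] pinnom [0.5749 0.2523 0.097 ] pivot [0.5757 0.2123 0.072 ]
w2 [0.5519 0.1559] -85.83280406794297 1.6779203135250782
  barrel [0.5559 0.101  0.081 ] spindle [0.5505 0.1758 0.094 ] pinnom [0.5744 0.2528 0.097 ] pivot [0.5754 0.2127 0.072 ]
top [0.5508 0.1544] -85.69644597417557 0.5597068606394657
  barrel [0.555  0.0995 0.081 ] spindle [0.5493 0.1743 0.094 ] pinnom [0.5731 0.2513 0.097 ] pivot [0.5741 0.2113 0.072 ]
```

Clamp pose: about (0.552, 0.156), yaw −85.8°. The pin is near clamp (−93, +39) mm, roughly 10 mm off nominal. The measured heights agree with the text: barrel top 79–81 mm, pin about 92–97 mm. I'll lower the closed fingers on the +y side of the pin.

```bash
python3 -m inch '[{"fingers":0,"delta_pos":[-0.9,-2.1,3],"spin":1.8},{"fingers":0,"delta_pos":[-0.9,-2.1,7],"spin":1.8},{"fingers":0,"delta_pos":[-0.9,-2.1,10.5],"spin":1.8},{"fingers":0,"delta_pos":[-0.9,-2.1,12.1],"spin":1.8},{"fingers":0,"delta_pos":[-0.9,-2.1,12.1],"spin":1.8},{"fingers":0,"delta_pos":[-0.9,-2.1,12.1],"spin":1.8},{"fingers":0,"delta_pos":[-0.9,-2.1,12.1],"spin":1.8}]'
python3 - <<'E'
from h import *
s=sense();print({k:np.round(v,4).tolist() for k,v in s.items() if k in('tcp_pos','ee_rot','wrist_force')})
save(capture('wrist'),'w3.png');save(capture('scene')[240:400,260:440].repeat(4,0).repeat(4,1),'s3.png')
E
```

```text
time_s: 5.2
tcp_pos: [0.6208, 0.2554, 0.0836]
ee_rot: [[-0.997, -0.074, 0.003], [-0.074, 0.997, 0.002], [-0.003, 0.002, -1.0]]
wrist_force: [-0.4, 0.0, 0.5]
gripper_width: 0.003
{'tcp_pos': [0.6208, 0.2554, 0.0836], 'ee_rot': [[-0.9973, -0.0735, 0.0032], [-0.0735, 0.9973, 0.0017], [-0.0033, 0.0015, -1.0]], 'wrist_force': [-0.4271, 0.0112, 0.5145]}
```

View pics/w3.png

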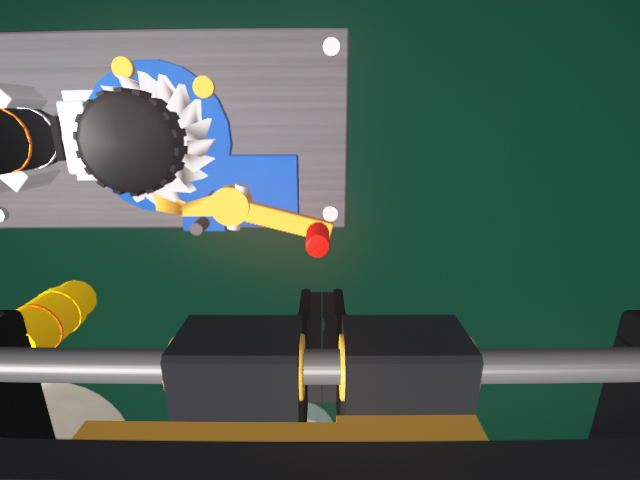

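View pics/s3.png

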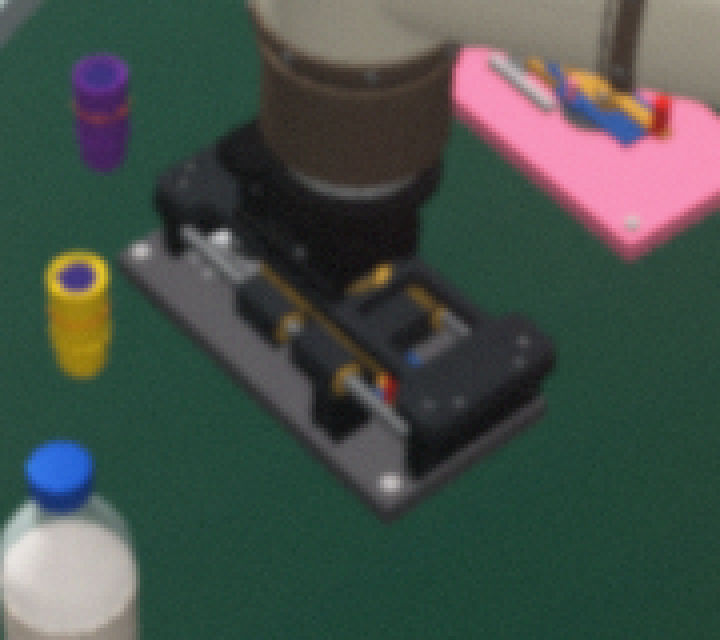

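The fingers are in line with the red pin (318,240). I'll approach 15 mm, then creep.

```bash
python3 -m inch '[{"fingers":0,"delta_pos":[0.8,0,0],"spin":0},{"fingers":0,"delta_pos":[1.5,0,0],"spin":0},{"fingers":0,"delta_pos":[1.5,0,0],"spin":0},{"fingers":0,"delta_pos":[1.5,0,0],"spin":0}]'; python3 -m inch '[{"fingers":0,"delta_pos":[0.1,0,0],"spin":0},{"fingers":0,"delta_pos":[0.2,0,0],"spin":0},{"fingers":0,"delta_pos":[0.3,0,0],"spin":0},{"fingers":0,"delta_pos":[0.3,0,0],"spin":0}]';  python3 -m inch '[{"fingers":0,"delta_pos":[0.1,0,0],"spin":0},{"fingers":0,"delta_pos":[0.2,0,0],"spin":0},{"fingers":0,"delta_pos":[0.2,0,0],"spin":0}]'
```

```text
time_s: 5.7
tcp_pos: [0.6045, 0.2538, 0.0819]
ee_rot: [[-0.997, -0.074, 0.0], [-0.074, 0.997, 0.0], [-0.0, 0.0, -1.0]]
wrist_force: [-0.9, -0.5, 0.1]
gripper_width: 0.003
time_s: 6.1
tcp_pos: [0.6016, 0.2535, 0.0814]
ee_rot: [[-0.997, -0.073, -0.0], [-0.073, 0.997, -0.0], [0.0, -0.0, -1.0]]
wrist_force: [0.6, -0.3, -0.5]
gripper_width: 0.005
time_s: 6.4
tcp_pos: [0.6, 0.2534, 0.0816]
ee_rot: [[-0.997, -0.073, 0.001], [-0.073, 0.997, 0.0], [-0.001, 0.0, -1.0]]
wrist_force: [0.1, 0.2, 0.4]
gripper_width: 0.004
```

```bash
for i in 1; do python3 -m inch '[{"fingers":0,"delta_pos":[0.1,0,0],"spin":0},{"fingers":0,"delta_pos":[0.1,0,0],"spin":0}]'|egrep 'tcp|force'; python3 -m inch '[{"fingers":0,"delta_pos":[0.1,0,0],"spin":0},{"fingers":0,"delta_pos":[0.1,0,0],"spin":0}]'|egrep 'tcp|force';python3 -m inch '[{"fingers":0,"delta_pos":[0.1,0,0],"spin":0},{"fingers":0,"delta_pos":[0.1,0,0],"spin":0}]'|egrep 'tcp|force'; done
```

```text
tcp_pos: [0.5997, 0.2534, 0.0817]
wrist_force: [3.9, -1.4, -1.1]
tcp_pos: [0.5993, 0.2535, 0.0819]
wrist_force: [6.9, -1.5, -3.2]
tcp_pos: [0.599, 0.2535, 0.082]
wrist_force: [7.4, -1.6, -3.0]
```

```bash
python3 -m inch '[{"fingers":0,"delta_pos":[0.1,0,0],"spin":0},{"fingers":0,"delta_pos":[0.1,0,0],"spin":0}]'|egrep 'tcp|force'; python3 -m inch '[{"fingers":0,"delta_pos":[0.1,0,0],"spin":0},{"fingers":0,"delta_pos":[0.1,0,0],"spin":0}]'|egrep 'tcp|force'
```

```text
tcp_pos: [0.5984, 0.2536, 0.0821]
wrist_force: [8.6, -1.5, -4.3]
tcp_pos: [0.5977, 0.2538, 0.0821]
wrist_force: [9.1, -0.4, -4.4]
```

```bash
python3 -m inch '[{"fingers":0,"delta_pos":[0.1,0,0.05],"spin":0},{"fingers":0,"delta_pos":[0.1,0,0.05],"spin":0}]'|egrep 'tcp|force'; python3 -m inch '[{"fingers":0,"delta_pos":[0.1,0,0],"spin":0},{"fingers":0,"delta_pos":[0.1,0,0],"spin":0}]'|egrep 'tcp|force'
```

```text
tcp_pos: [0.5971, 0.254, 0.082]
wrist_force: [8.6, -0.6, -3.8]
tcp_pos: [0.5962, 0.2543, 0.0821]
wrist_force: [8.9, -0.1, -3.6]
```

```bash
python3 -m inch '[{"fingers":0,"delta_pos":[0.1,0,0.05],"spin":0},{"fingers":0,"delta_pos":[0.1,0,0.05],"spin":0}]'|egrep 'tcp|force'
```

```text
tcp_pos: [0.5956, 0.2544, 0.082]
wrist_force: [9.7, 1.0, -2.8]
```

```bash
python3 -m inch '[{"fingers":0,"delta_pos":[0.1,0,0],"spin":0},{"fingers":0,"delta_pos":[0.1,0,0],"spin":0}]'|egrep 'tcp|force'
```

```text
tcp_pos: [0.5941, 0.2547, 0.0819]
wrist_force: [7.5, 2.9, 0.1]
```

```bash
python3 -m inch '[{"fingers":0,"delta_pos":[0.05,0,0],"spin":0},{"fingers":0,"delta_pos":[0.05,0,0],"spin":0}]'|egrep 'tcp|force'
```

```text
tcp_pos: [0.5934, 0.2548, 0.082]
wrist_force: [8.5, 2.5, -2.0]
```

```bash
python3 - <<'E'
from h import *
save(capture('wrist'),'w4.png');s=sense();print(s['tcp_pos'],s['wrist_force'])
E
python3 -m inch '[{"fingers":0,"delta_pos":[0,0,0],"spin":0},{"fingers":0,"delta_pos":[0,0,0],"spin":0},{"fingers":0,"delta_pos":[0,0,0],"spin":0},{"fingers":0,"delta_pos":[0,0,0],"spin":0},{"fingers":0,"delta_pos":[0,0,0],"spin":0}]'|egrep 'tcp|force'
python3 - <<'E'
from h import *
save(capture('wrist'),'w5.png')
a=cv2.imread('pics/w4.png')[:300,:400];b=cv2.imread('pics/w5.png')[:300,:400];cv2.imwrite('pics/w45.png',np.hstack([a,b]))
E
```

```text
[0.59333879 0.25485485 0.0819741 ] [ 6.30249358  1.38553534 -1.98220124]
tcp_pos: [0.5933, 0.2548, 0.082]
wrist_force: [6.6, 2.1, -1.1]
```

View pics/w45.png

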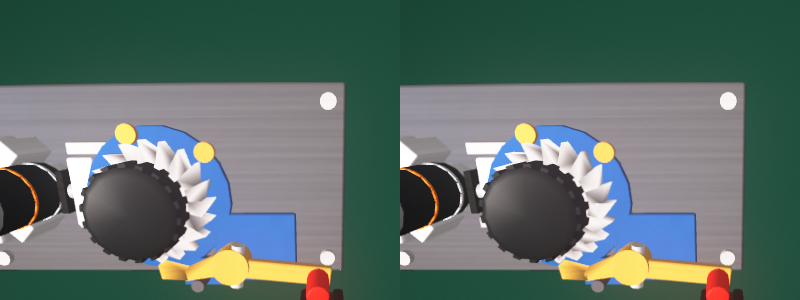

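The wheel is turning and the jaw is backing off, with about 7 N at the pin. I'll keep holding.

```bash
python3 -m inch '[{"fingers":0,"delta_pos":[0,0,0],"spin":0},{"fingers":0,"delta_pos":[0,0,0],"spin":0},{"fingers":0,"delta_pos":[0,0,0],"spin":0},{"fingers":0,"delta_pos":[0,0,0],"spin":0},{"fingers":0,"delta_pos":[0,0,0],"spin":0},{"fingers":0,"delta_pos":[0,0,0],"spin":0},{"fingers":0,"delta_pos":[0,0,0],"spin":0},{"fingers":0,"delta_pos":[0,0,0],"spin":0},{"fingers":0,"delta_pos":[0,0,0],"spin":0},{"fingers":0,"delta_pos":[0,0,0],"spin":0},{"fingers":0,"delta_pos":[0,0,0],"spin":0},{"fingers":0,"delta_pos":[0,0,0],"spin":0},{"fingers":0,"delta_pos":[0,0,0],"spin":0},{"fingers":0,"delta_pos":[0,0,0],"spin":0},{"fingers":0,"delta_pos":[0,0,0],"spin":0},{"fingers":0,"delta_pos":[0,0,0],"spin":0},{"fingers":0,"delta_pos":[0,0,0],"spin":0},{"fingers":0,"delta_pos":[0,0,0],"spin":0},{"fingers":0,"delta_pos":[0,0,0],"spin":0},{"fingers":0,"delta_pos":[0,0,0],"spin":0}]'|egrep 'tcp|force'
python3 - <<'E'
from h import *
save(capture('wrist'),'w6.png')
E
python3 -m inch '[{"fingers":0,"delta_pos":[0,0,0],"spin":0},{"fingers":0,"delta_pos":[0,0,0],"spin":0},{"fingers":0,"delta_pos":[0,0,0],"spin":0},{"fingers":0,"delta_pos":[0,0,0],"spin":0},{"fingers":0,"delta_pos":[0,0,0],"spin":0},{"fingers":0,"delta_pos":[0,0,0],"spin":0},{"fingers":0,"delta_pos":[0,0,0],"spin":0},{"fingers":0,"delta_pos":[0,0,0],"spin":0},{"fingers":0,"delta_pos":[0,0,0],"spin":0},{"fingers":0,"delta_pos":[0,0,0],"spin":0},{"fingers":0,"delta_pos":[0,0,0],"spin":0},{"fingers":0,"delta_pos":[0,0,0],"spin":0},{"fingers":0,"delta_pos":[0,0,0],"spin":0},{"fingers":0,"delta_pos":[0,0,0],"spin":0},{"fingers":0,"delta_pos":[0,0,0],"spin":0}]'|egrep 'tcp|force'
python3 - <<'E'
from h import *
save(capture('wrist'),'w7.png')
a=cv2.imread('pics/w6.png')[:300,:400];b=cv2.imread('pics/w7.png')[:300,:400];cv2.imwrite('pics/w67.png',np.hstack([a,b]));print(np.abs(a[:250].astype(int)-b[:250]).mean(), sense()['time_s'])
E
```

```text
tcp_pos: [0.5933, 0.2548, 0.082]
wrist_force: [6.5, 2.1, -2.0]
tcp_pos: [0.5933, 0.2548, 0.082]
wrist_force: [6.2, 3.2, -1.4]
0.6627233333333333 12.6
```

View pics/w67.png

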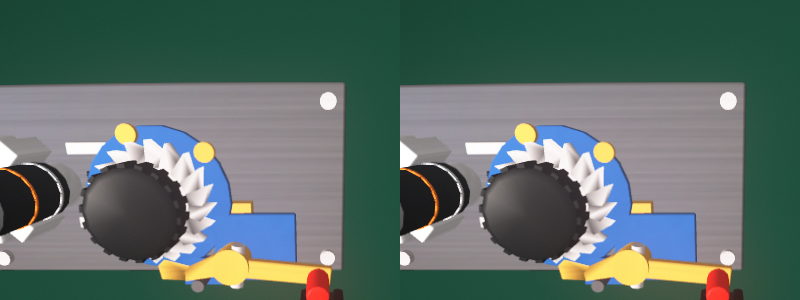

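```bash
python3 -m inch '[{"fingers":0,"delta_pos":[0,0,0],"spin":0},{"fingers":0,"delta_pos":[0,0,0],"spin":0},{"fingers":0,"delta_pos":[0,0,0],"spin":0},{"fingers":0,"delta_pos":[0,0,0],"spin":0},{"fingers":0,"delta_pos":[0,0,0],"spin":0},{"fingers":0,"delta_pos":[0,0,0],"spin":0},{"fingers":0,"delta_pos":[0,0,0],"spin":0},{"fingers":0,"delta_pos":[0,0,0],"spin":0}]'|egrep 'tcp|force'
python3 - <<'E'
from h import *
save(capture('wrist'),'w8.png')
I={i:cv2.imread(f'pics/w{i}.png').astype(int) for i in (4,5,6,7,8)}
for a,b in ((4,5),(5,6),(6,7),(7,8)):
    d=np.abs(I[a]-I[b]);print(a,b,'wheel',d[125:270,80:220].mean(),d[125:270,80:220].max(),'bg',d[:80,:400].mean())
E
```

```text
tcp_pos: [0.5933, 0.2548, 0.082]
wrist_force: [6.4, 2.3, -2.0]
4 5 wheel 12.969819376026273 205 bg 0.74371875
5 6 wheel 14.08095238095238 200 bg 0.74021875
6 7 wheel 0.5758620689655173 6 bg 0.7392083333333334
7 8 wheel 0.567799671592775 17 bg 0.7354479166666666
```

The jaw has stopped and the pictures no longer change. I'll let go of the pin, rise, and go above the barrel with the tool turned.

```bash
python3 -m inch '[{"fingers":0,"delta_pos":[-0.4,0,0],"spin":0},{"fingers":0,"delta_pos":[-0.8,0,0],"spin":0},{"fingers":0,"delta_pos":[-1.2,0,0],"spin":0},{"fingers":0,"delta_pos":[-2.0,0,0],"spin":0},{"fingers":0,"delta_pos":[-2.5,0,0],"spin":0},{"fingers":0,"delta_pos":[-2.5,0,0],"spin":0}]'|egrep 'tcp|force'
python3 -m inch '[{"fingers":0,"delta_pos":[0,0,-3],"spin":0},{"fingers":0,"delta_pos":[0,0,-7],"spin":0},{"fingers":0,"delta_pos":[1,0,-11],"spin":-8},{"fingers":6,"delta_pos":[4,-4,-12],"spin":-16},{"fingers":6,"delta_pos":[7.3,-9,-12],"spin":-24},{"fingers":6,"delta_pos":[7.3,-13,-12],"spin":-32},{"fingers":6,"delta_pos":[7.3,-15.1,-12],"spin":-40},{"fingers":6,"delta_pos":[7.3,-15.1,-12],"spin":-48},{"fingers":6,"delta_pos":[7.3,-15.1,-12],"spin":-56},{"fingers":6,"delta_pos":[7.3,-15.1,-12],"spin":-64},{"fingers":6,"delta_pos":[7.3,-15.1,-12],"spin":-72},{"fingers":6,"delta_pos":[7.3,-15.1,-12],"spin":-80},{"fingers":6,"delta_pos":[7.3,-15.1,-12],"spin":-88},{"fingers":6,"delta_pos":[7.3,-15.1,-12],"spin":-90},{"fingers":6,"delta_pos":[7.3,-15.1,-12],"spin":-90},{"fingers":6,"delta_pos":[7.3,-15.1,-12],"spin":-90}]'
python3 - <<'E'
from h import *
save(capture('wrist'),'w9.png');c=get_calibration('wrist');json.dump({k:np.array(v).tolist() for k,v in c.items()},open('w9.json','w'))
print(pt('wrist','barrel'),bx('wrist','barrel'),sense()['joints'])
E
```

```text
tcp_pos: [0.6154, 0.2545, 0.0801]
wrist_force: [0.0, -0.4, -0.2]
time_s: 15.65
tcp_pos: [0.5531, 0.0985, 0.2005]
ee_rot: [[0.072, -0.997, -0.001], [-0.997, -0.072, -0.0], [-0.0, 0.001, -1.0]]
wrist_force: [-0.8, 0.1, -0.3]
gripper_width: 0.689
[(0.95, 316.7, 218.5), (0.85, 203.6, 197.2), (0.74, 307.9, 65.5)] [(0.88, [296, 205, 334, 256]), (0.73, [285, 30, 326, 82]), (0.6, [159, 187, 216, 230])] [ 2.66138478e+01  1.69177268e+01 -1.04742938e+01 -4.77375247e-03
 -6.26188793e+01 -2.24386595e+01]
```

View pics/w9.png

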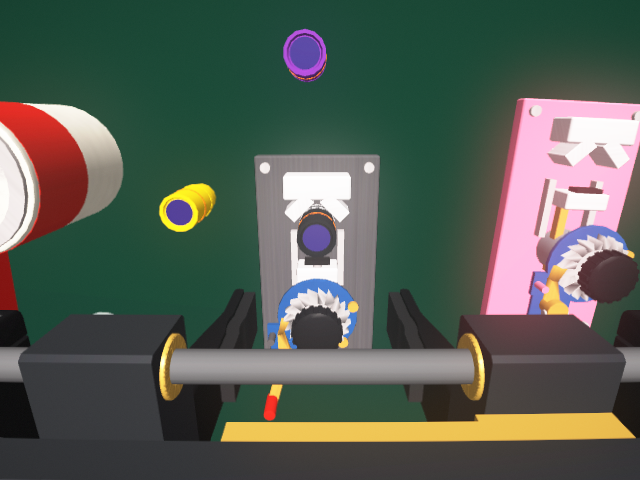

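```bash
python3 - <<'E'
from h import *
c={k:np.array(v) for k,v in json.load(open('w9.json')).items()}
im=cv2.imread('pics/w9.png');cv2.imwrite('pics/w9c.png',cv2.resize(im[150:360,240:400],None,fx=2.8,fy=2.8,interpolation=cv2.INTER_CUBIC))
p=(.552,.1557,np.radians(-85.83))
def W(x,y,z): return np.array([p[0]+np.cos(p[2])*x-np.sin(p[2])*y,p[1]+np.sin(p[2])*x+np.cos(p[2])*y,z])
for n,q in (('barreltop',(.055,0,.081)),('barrelbot',(.055,0,.015)),('padfront back',(.020,0,.043)),('padfront clamped',(.04,0,.043)),('padfront back z30',(.020,0,.03))): print(n,proj(c,W(*q)).round(1))
print(onz(c,(317,238),.081), W(.055,0,.081))
E
```

```text
barreltop [315.7 238.9]
barrelbot [316.7 217.7]
padfront back [316.5 264.8]
padfront clamped [316.4 242.7]
padfront back z30 [316.7 259.7]
[0.5550736  0.10009809 0.081     ] [0.55599938 0.1008456  0.081     ]
```

View pics/w9c.png

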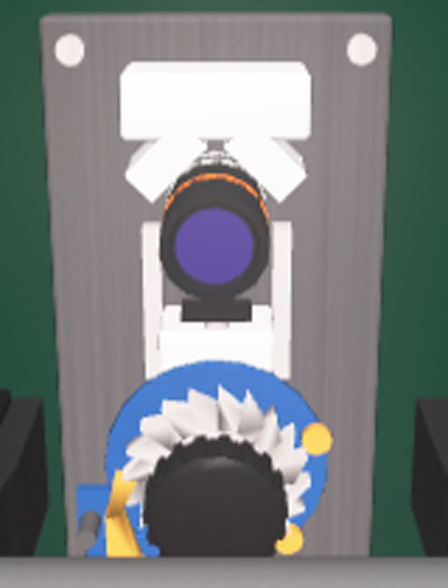

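The jaw and pad are backed off, with a clear gap at the barrel foot. Barrel top at px (317,238) agrees with the predicted (316,239). Descending with open fingers.

```bash
python3 -m inch '[{"fingers":6,"delta_pos":[-0.18,-0.26,3],"spin":0},{"fingers":6,"delta_pos":[-0.18,-0.26,7],"spin":0},{"fingers":6,"delta_pos":[-0.18,-0.26,10],"spin":0},{"fingers":6,"delta_pos":[-0.18,-0.26,12.5],"spin":0},{"fingers":6,"delta_pos":[-0.18,-0.26,14],"spin":0},{"fingers":6,"delta_pos":[-0.18,-0.26,15.2],"spin":0},{"fingers":6,"delta_pos":[-0.18,-0.26,15.2],"spin":0},{"fingers":6,"delta_pos":[-0.18,-0.26,15.2],"spin":0},{"fingers":6,"delta_pos":[-0.18,-0.26,15.2],"spin":0}]'
python3 - <<'E'
from h import *
save(capture('wrist'),'w10.png');c=get_calibration('wrist');json.dump({k:np.array(v).tolist() for k,v in c.items()},open('w10.json','w'))
s=sense();R=np.array(s['ee_rot']);t=np.array(s['tcp_pos'])
for z in (0,-.033,-.019): print(z,proj(c,t+R@[0,0,z]).round(1))
E
```

```text
time_s: 16.7
tcp_pos: [0.5567, 0.1009, 0.0497]
ee_rot: [[0.073, -0.997, 0.002], [-0.997, -0.073, 0.001], [-0.001, -0.002, -1.0]]
wrist_force: [1.1, -0.1, -0.2]
gripper_width: 0.687
0 [318.7 310.7]
-0.033 [318.2 351.3]
-0.019 [318.4 332.2]
```

View pics/w10.png

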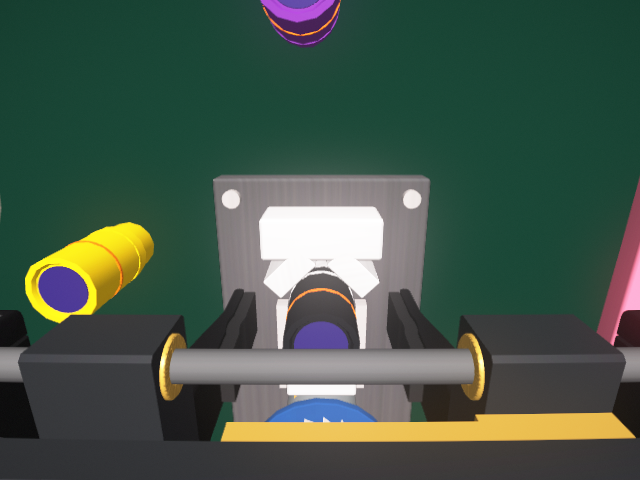

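The barrel (columns about 283–359, centre 321) sits centred between the fingers (inner faces about 254/388). Closing.

```bash
python3 -m inch '[{"fingers":4.5,"delta_pos":[0,0,0],"spin":0},{"fingers":3.8,"delta_pos":[0,0,0],"spin":0},{"fingers":3.4,"delta_pos":[0,0,0],"spin":0},{"fingers":3.2,"delta_pos":[0,0,0],"spin":0},{"fingers":3.0,"delta_pos":[0,0,0],"spin":0},{"fingers":2.8,"delta_pos":[0,0,0],"spin":0},{"fingers":2.0,"delta_pos":[0,0,0],"spin":0},{"fingers":2.0,"delta_pos":[0,0,0],"spin":0},{"fingers":2.0,"delta_pos":[0,0,0],"spin":0},{"fingers":2.0,"delta_pos":[0,0,0],"spin":0}]'
```

```text
time_s: 17.75
tcp_pos: [0.5566, 0.1009, 0.0488]
ee_rot: [[0.074, -0.997, 0.002], [-0.997, -0.074, 0.001], [-0.0, -0.002, -1.0]]
wrist_force: [3.0, 0.5, -0.1]
gripper_width: 0.335
```

Gripped (opening about 29–30 mm, side force 3 N). I'll lift slowly, moving slightly away from the V.

```bash
python3 -m inch '[{"fingers":2,"delta_pos":[-0.1,0,-0.2],"spin":0},{"fingers":2,"delta_pos":[-0.15,0,-0.6],"spin":0},{"fingers":2,"delta_pos":[-0.2,0,-1.2],"spin":0},{"fingers":2,"delta_pos":[-0.2,0,-2.0],"spin":0},{"fingers":2,"delta_pos":[-0.2,0,-3.0],"spin":0},{"fingers":2,"delta_pos":[-0.2,0,-5],"spin":0},{"fingers":2,"delta_pos":[-0.2,0,-8],"spin":0},{"fingers":2,"delta_pos":[-0.2,0,-11],"spin":0},{"fingers":2,"delta_pos":[-0.2,0,-13],"spin":0},{"fingers":2,"delta_pos":[-0.2,0,-13],"spin":0},{"fingers":2,"delta_pos":[-0.2,0,-13],"spin":0}]'
python3 - <<'E'
from h import *
save(capture('wrist'),'w11.png')
E
```

```text
time_s: 18.85
tcp_pos: [0.5551, 0.1023, 0.1788]
ee_rot: [[0.073, -0.997, -0.0], [-0.997, -0.073, 0.001], [-0.001, 0.0, -1.0]]
wrist_force: [-0.1, 0.2, -1.1]
gripper_width: 0.338
```

View pics/w11.png

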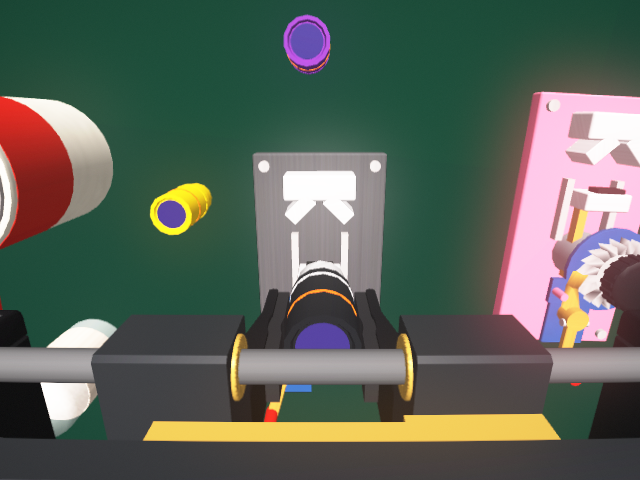

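The barrel is held upright, out of the open V, and the clamp is left as it was. Moving near the tray for a view of the nest.

```bash
python3 -m inch '[{"fingers":2,"delta_pos":[2,0.3,-0.5],"spin":-3},{"fingers":2,"delta_pos":[5,0.6,-1],"spin":-7},{"fingers":2,"delta_pos":[9,1,-1],"spin":-12},{"fingers":2,"delta_pos":[13,1.5,-1],"spin":-16},{"fingers":2,"delta_pos":[17,2,-1],"spin":-20},{"fingers":2,"delta_pos":[21,2.5,-1],"spin":-20.8},{"fingers":2,"delta_pos":[24,2.8,-1],"spin":-20.8},{"fingers":2,"delta_pos":[26,3,-1],"spin":-20.8},{"fingers":2,"delta_pos":[26.8,3,-1],"spin":-20.8},{"fingers":2,"delta_pos":[26.8,3,-1],"spin":-20.8},{"fingers":2,"delta_pos":[26.8,3,-1],"spin":-20.8},{"fingers":2,"delta_pos":[26.8,3,-1],"spin":-20.8}]'
python3 - <<'E'
from h import *
save(capture('wrist'),'w12.png');c=get_calibration('wrist');json.dump({k:np.array(v).tolist() for k,v in c.items()},open('w12.json','w'))
for t in ('free_nest','lens_a','tray'): print(t,pt('wrist',t))
E
```

```text
time_s: 20.1
tcp_pos: [0.5455, -0.1659, 0.1883]
ee_rot: [[0.424, -0.906, -0.001], [-0.906, -0.424, 0.0], [-0.0, 0.0, -1.0]]
wrist_force: [-0.1, 0.2, -1.7]
gripper_width: 0.334
free_nest [(0.66, 320.7, 105.5)]
lens_a [(0.74, 408.9, 188.8), (0.59, 318.7, 188.6), (0.57, 413.3, 109.4)]
tray [(0.58, 362.8, 150.1)]
```

View pics/w12.png

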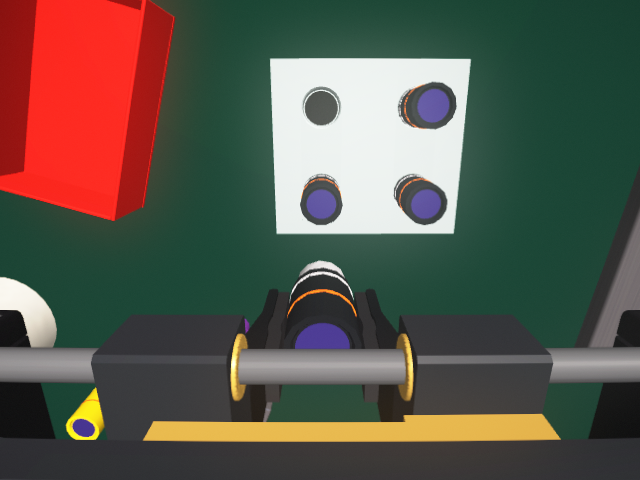

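The free nest is at (321,106), with tray corners at (270,58), (471,59), (454,234) and (277,234). The tray axes line up with the tool. I'll take a second view, shifted and closer.

```bash
python3 -m inch '[{"fingers":2,"delta_pos":[2,3,0],"spin":0},{"fingers":2,"delta_pos":[4,6,0],"spin":0},{"fingers":2,"delta_pos":[4,6,0],"spin":0},{"fingers":2,"delta_pos":[4,6,0],"spin":0},{"fingers":2,"delta_pos":[4,6,0],"spin":0}]'|grep tcp
python3 - <<'E'
from h import *
im=capture('wrist');save(im,'w13.png');c=get_calibration('wrist');json.dump({k:np.array(v).tolist() for k,v in c.items()},open('w13.json','w'))
save(cv2.resize(im[80:260,180:480],None,fx=2.6,fy=2.6,interpolation=cv2.INTER_CUBIC),'w13c.png')
i=cv2.imread('pics/w12.png');cv2.imwrite('pics/w12c.png',cv2.resize(i[40:250,250:480],None,fx=2.8,fy=2.8,interpolation=cv2.INTER_CUBIC))
E
```

```text
tcp_pos: [0.5084, -0.2281, 0.1887]
```

View pics/w13c.png

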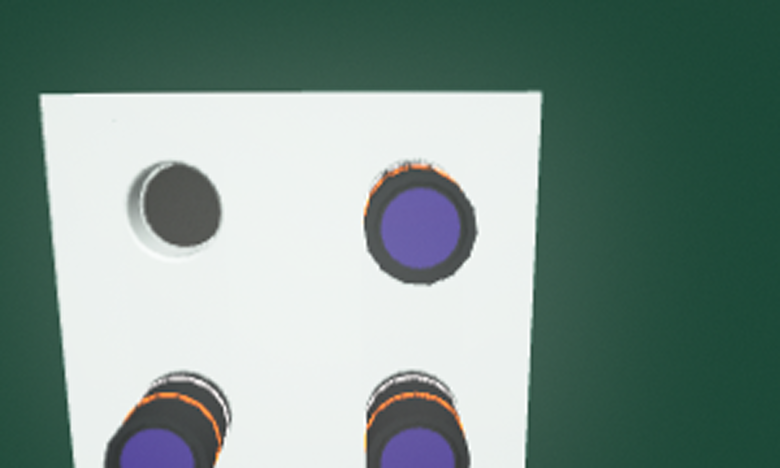

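View pics/w12c.png

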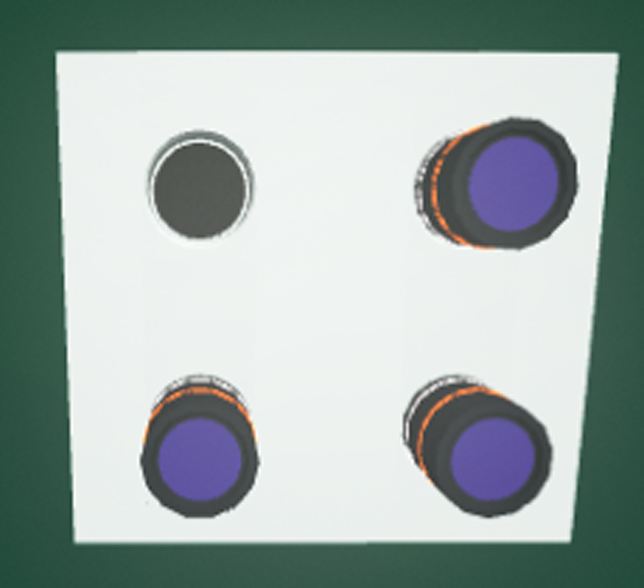

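```bash
python3 - <<'E'
from h import *
from scipy.optimize import least_squares
L=lambda f:{k:np.array(v) for k,v in json.load(open(f)).items()}
c1,c2,ct=L('w12.json'),L('w13.json'),get_calibration('top')
print('rim tri',tri([ray(c1,(321.6,107)),ray(c2,(246.9,160.6))]));print('pad tri',tri([ray(c1,(321.1,108)),ray(c2,(250,158.8))]))
for c,a,b in ((c1,(321.6,107),(321.1,108)),(c2,(246.9,160.6),(250,158.8))): print(onz(c,a,.03),onz(c,b,.01))
# u: image right (world), yaw of u
s=sense();R=np.array(s['ee_rot']);u=-R[:,1];print('u',u, 'tcp',s['tcp_pos'])
C={'tl':(-.075,.068),'tr':(.075,.068),'br':(.075,-.068),'bl':(-.075,-.068)}
o1=[(c1,'tl',(270,58.6)),(c1,'tr',(471.1,58.9)),(c1,'br',(453.9,233.6)),(c1,'bl',(276.8,233.6))]
o2=[(c2,'tl',(195.4,115.8)),(c2,'tr',(388.5,115.4))]
ot=[(ct,'tl',(430.4,184.4)),(ct,'tr',(461.2,244.2)),(ct,'bl',(376,211.6))]
def W(p,x,y,z): return np.array([p[0]+np.cos(p[2])*x-np.sin(p[2])*y,p[1]+np.sin(p[2])*x+np.cos(p[2])*y,z])
y0=np.arctan2(u[1],u[0])
for oo in (o1,o2,o1+o2,ot):
  for k in ([1,1] ,):
    f=lambda p:np.concatenate([(proj(c,W(p,*C[k],.03))-uv) for c,k,uv in oo])
    # u,v right-handed? v=image up = tool x
    r=least_squares(f,[.535,-.234,y0]);print(r.x[:2],np.degrees(r.x[2]),np.abs(r.fun).max(),'nest',W(r.x,-.037,.033,.03))
E
```

```text
rim tri (array([ 0.58318724, -0.24955317,  0.03060944]), [np.float64(4.453627265730931e-06), np.float64(4.453627265753463e-06)])
pad tri (array([ 0.58346411, -0.24913147,  0.01364316]), [np.float64(7.213375948726156e-05), np.float64(7.213375948709989e-05)])
[ 0.58318982 -0.24956573  0.03      ] [ 0.58344099 -0.24917357  0.01      ]
[ 0.58326826 -0.24945221  0.03      ] [ 0.58396786 -0.24857815  0.01      ]
u [9.05870784e-01 4.23553930e-01 4.38146204e-04] tcp [ 0.50850594 -0.22792223  0.18867705]
[ 0.53554967 -0.23488955] -154.83881269521945 0.43286414910426174 nest [ 0.58306943 -0.2490272   0.03      ]
[ 0.53577137 -0.23469177] 205.04827545801024 0.051566311725423475 nest [ 0.58326317 -0.24892304  0.03      ]
[ 0.53559116 -0.23483927] -154.85062191332423 0.37338230332807143 nest [ 0.583108   -0.24898672  0.03      ]
[ 0.53643621 -0.23564855] 205.35182128872822 0.3053197892776325 nest [ 0.58400274 -0.24962802  0.03      ]
```

```bash
python3 - <<'E'
from h import *
L=lambda f:{k:np.array(v) for k,v in json.load(open(f)).items()}
c=L('w13.json');s=sense();R=np.array(s['ee_rot']);t=np.array(s['tcp_pos'])
im=cv2.imread('pics/w13.png')
S=4;x0,y0=270,245
o=cv2.resize(im[y0:y0+120,x0:x0+110],None,fx=S,fy=S,interpolation=cv2.INTER_CUBIC)
o=np.hstack([o,o.copy()])
zb=.0338
th=np.linspace(0,2*np.pi,90)
for r,h,col in ((.010,0,(0,255,0)),(.013,.003,(0,255,255)),(.015,.018,(255,0,255))):
    for a in th:
        q=proj(c,t+R@[r*np.cos(a),r*np.sin(a),zb-h]);cv2.circle(o,(int((q[0]-x0+.5)*S),int((q[1]-y0+.5)*S)),1,col,-1)
cv2.imwrite('pics/fit.png',o)
E
```

```text
(no output)
```

View pics/fit.png

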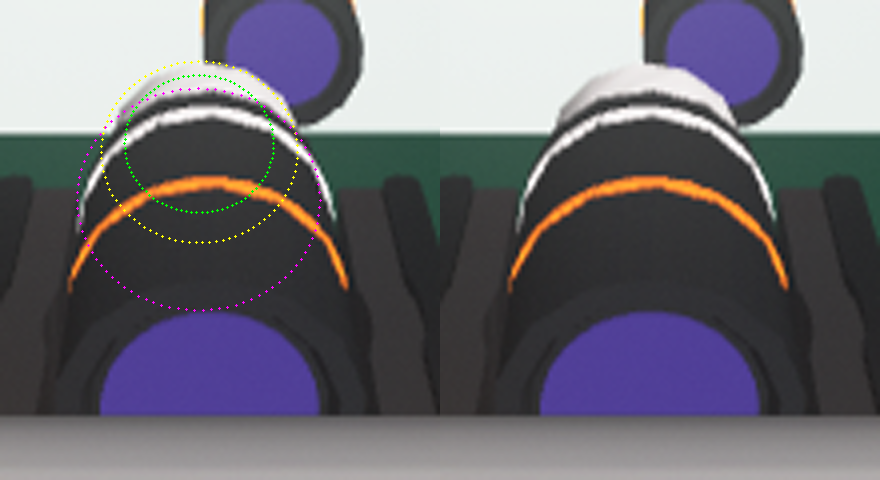

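The nest is at (0.583, −0.249). Triangulated rim height is 30.6 mm, which agrees with the text. The barrel sits about 1 mm to the right in the image compared with the calibration, so I'll hover just above the nest and compare foot and rim directly.

```bash
python3 -m inch '[{"fingers":2,"delta_pos":[2.5,-3,0],"spin":0},{"fingers":2,"delta_pos":[5.1,-5.87,0],"spin":0},{"fingers":2,"delta_pos":[5.1,-5.87,4],"spin":0},{"fingers":2,"delta_pos":[5.1,-5.87,8],"spin":0},{"fingers":2,"delta_pos":[5.1,-5.87,10.5],"spin":0},{"fingers":2,"delta_pos":[5.1,-5.87,11.6],"spin":0},{"fingers":2,"delta_pos":[5.1,-5.87,11.9],"spin":0},{"fingers":2,"delta_pos":[5.1,-5.87,11.9],"spin":0},{"fingers":2,"delta_pos":[5.1,-5.87,11.9],"spin":0},{"fingers":2,"delta_pos":[5.1,-5.87,11.9],"spin":0}]'
python3 - <<'E'
from h import *
im=capture('wrist');save(im,'w14.png')
save(cv2.resize(im[150:390,220:430],None,fx=2.4,fy=2.4,interpolation=cv2.INTER_CUBIC),'w14c.png')
E
```

```text
time_s: 21.85
tcp_pos: [0.5838, -0.2501, 0.0713]
ee_rot: [[0.423, -0.906, 0.003], [-0.906, -0.423, -0.001], [0.002, -0.003, -1.0]]
wrist_force: [0.7, 0.1, -0.2]
gripper_width: 0.336
```

View pics/w14c.png

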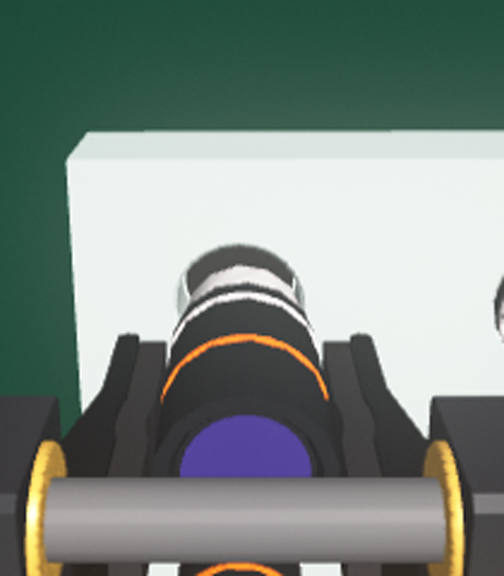

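```bash
python3 - <<'E'
from h import *
c=get_calibration('wrist');s=sense();R=np.array(s['ee_rot']);t=np.array(s['tcp_pos']);print(t)
ub=t[2]-.0338;print('underside',ub)
im=cv2.imread('pics/w14.png');S=5;x0,y0=275,240
th=np.linspace(0,2*np.pi,180)
def draw(o,ox,oy,r,z,col):
    P=[]
    for a in th:
        q=proj(c,[*(t[:2]+(R@[ox+r*np.cos(a),oy+r*np.sin(a),0])[:2]),z]);P.append(q);cv2.circle(o,(int((q[0]-x0+.5)*S),int((q[1]-y0+.5)*S)),1,col,-1)
    P=np.array(P);return P.min(0).round(1),P.max(0).round(1)
o=cv2.resize(im[y0:y0+90,x0:x0+90],None,fx=S,fy=S,interpolation=cv2.INTER_CUBIC);b=o.copy()
print('rim',draw(o,0,0,.0145,.03,(0,0,255)));print('foot13',draw(o,0,0,.013,ub+.003,(0,255,0)));print('foot top ring',draw(o,0,0,.015,ub+.018,(255,0,0)))
cv2.imwrite('pics/fit2.png',np.hstack([b[:,:400],o[:,:400]]))
E
```

```text
[ 0.58354711 -0.25011383  0.07108346]
underside 0.03728346414345894
rim (array([293.5, 250.9]), array([345.7, 299.5]))
foot13 (array([295., 260.]), array([344. , 305.2]))
foot top ring (array([288.9, 266.7]), array([349.6, 322.1]))
```

View pics/fit2.png

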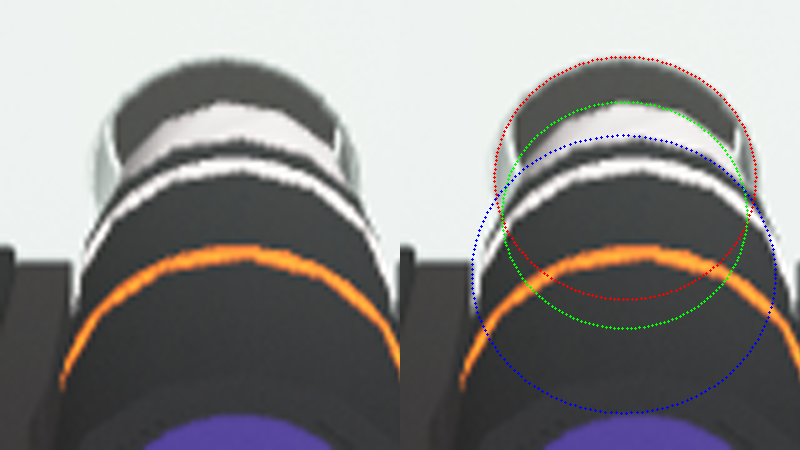

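The foot and the rim agree within about 1 mm: rim top row 251, foot front row 261, and the foot about 0.7 mm to the right. I'll correct by 0.6 mm and lower while watching the force.

```bash
python3 -m inch '[{"fingers":2,"delta_pos":[0,0.06,0.3],"spin":0},{"fingers":2,"delta_pos":[0,0.06,0.6],"spin":0},{"fingers":2,"delta_pos":[0,0.06,0.9],"spin":0},{"fingers":2,"delta_pos":[0,0.06,1.2],"spin":0},{"fingers":2,"delta_pos":[0,0.06,1.5],"spin":0},{"fingers":2,"delta_pos":[0,0.06,1.5],"spin":0}]'|egrep 'tcp|force'; python3 -m inch '[{"fingers":2,"delta_pos":[0,0,0.3],"spin":0},{"fingers":2,"delta_pos":[0,0,0.6],"spin":0},{"fingers":2,"delta_pos":[0,0,0.6],"spin":0}]'|egrep 'tcp|force'
```

```text
tcp_pos: [0.5831, -0.2499, 0.0543]
wrist_force: [2.4, 1.3, -1.1]
tcp_pos: [0.5832, -0.25, 0.0485]
wrist_force: [4.5, 2.4, -0.3]
```

The lateral force is about 5 N towards image-right, so the foot is touching the left wall. I'll ease 1.2 mm right and continue.

```bash
python3 -m inch '[{"fingers":2,"delta_pos":[0,-0.06,0],"spin":0},{"fingers":2,"delta_pos":[0,-0.12,0],"spin":0},{"fingers":2,"delta_pos":[0,-0.12,0],"spin":0}]'|egrep 'tcp|force'; python3 -m inch '[{"fingers":2,"delta_pos":[0,0,0.1],"spin":0},{"fingers":2,"delta_pos":[0,0,0.2],"spin":0},{"fingers":2,"delta_pos":[0,0,0.2],"spin":0}]'|egrep 'tcp|force';  python3 -m inch '[{"fingers":2,"delta_pos":[0,0,0.1],"spin":0},{"fingers":2,"delta_pos":[0,0,0.1],"spin":0}]'|egrep 'tcp|force'
```

```text
tcp_pos: [0.5832, -0.2498, 0.0485]
wrist_force: [3.0, 1.8, -0.4]
tcp_pos: [0.5832, -0.2498, 0.0465]
wrist_force: [2.0, 1.3, 1.7]
tcp_pos: [0.5832, -0.2498, 0.0458]
wrist_force: [1.7, 3.1, 3.3]
```

```bash
python3 -m inch '[{"fingers":2,"delta_pos":[0,-0.05,0.1],"spin":0},{"fingers":2,"delta_pos":[0,-0.05,0.1],"spin":0}]'|egrep 'tcp|force'
python3 - <<'E'
from h import *
im=capture('wrist');save(im,'w15.png')
save(cv2.resize(im[150:390,220:430],None,fx=2.4,fy=2.4,interpolation=cv2.INTER_CUBIC),'w15c.png')
E
```

```text
tcp_pos: [0.5833, -0.2498, 0.0457]
wrist_force: [-0.4, 2.5, 6.2]
```

View pics/w15c.png

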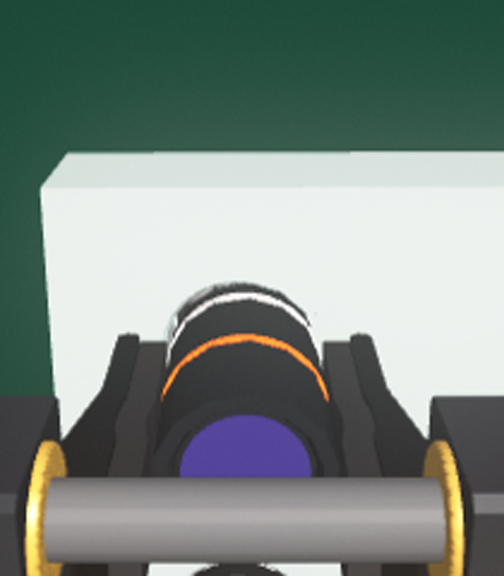

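It has seated: z stopped at 45.7 mm (45.8 expected) with a rising upward force, and the shoulder is on the tray. Releasing and retreating straight up.

```bash
python3 -m inch '[{"fingers":2,"delta_pos":[0,0,-0.1],"spin":0},{"fingers":3.2,"delta_pos":[0,0,-0.1],"spin":0},{"fingers":3.6,"delta_pos":[0,0,-0.1],"spin":0},{"fingers":4.6,"delta_pos":[0,0,-0.1],"spin":0},{"fingers":4.6,"delta_pos":[0,0,-0.1],"spin":0},{"fingers":4.6,"delta_pos":[0,0,-0.1],"spin":0},{"fingers":4.6,"delta_pos":[0,0,-0.1],"spin":0}]'|egrep 'tcp|force|width'; python3 -m inch '[{"fingers":4.6,"delta_pos":[0,0,-1],"spin":0},{"fingers":4.6,"delta_pos":[0,0,-2.5],"spin":0},{"fingers":4.6,"delta_pos":[0,0,-5],"spin":0},{"fingers":4.6,"delta_pos":[0,0,-9],"spin":0},{"fingers":4.6,"delta_pos":[-4,0,-13],"spin":0},{"fingers":4.6,"delta_pos":[-8,0,-15],"spin":0},{"fingers":4.6,"delta_pos":[-9,0,-15],"spin":0},{"fingers":4.6,"delta_pos":[-9,0,-15],"spin":0},{"fingers":4.6,"delta_pos":[-9,0,-15],"spin":0}]'
python3 - <<'E'
from h import *
save(capture('wrist'),'w16.png');c=get_calibration('wrist');json.dump({k:np.array(v).tolist() for k,v in c.items()},open('w16.json','w'))
save(capture('scene'),'s16.png');save(capture('top'),'t16.png');print(sense()['time_s'])
c=get_calibration('wrist')
for z in (.078,.098): print(z,proj(c,[.5832,-.2492,z]).round(1))
E
```

```text
tcp_pos: [0.5835, -0.2495, 0.0453]
wrist_force: [-0.2, 0.1, 0.1]
gripper_width: 0.525
time_s: 25.45
tcp_pos: [0.5456, -0.1681, 0.1952]
ee_rot: [[0.423, -0.906, -0.001], [-0.906, -0.423, -0.0], [-0.0, 0.001, -1.0]]
wrist_force: [0.1, -0.4, 0.3]
gripper_width: 0.529
25.6
0.078 [319.  109.8]
0.098 [318.8 109.1]
```

View pics/w16.png

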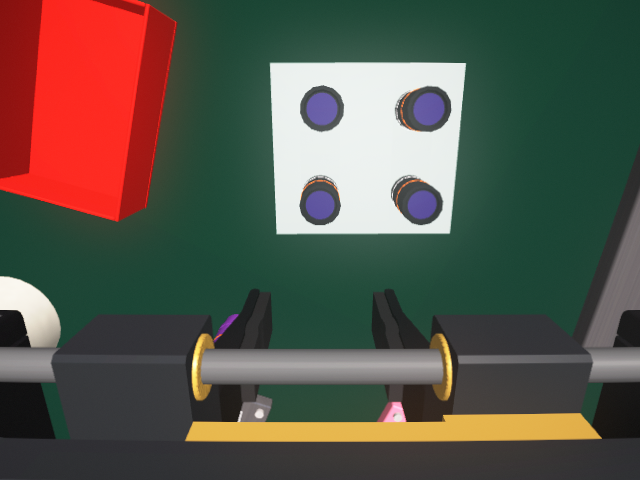

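View pics/s16.png

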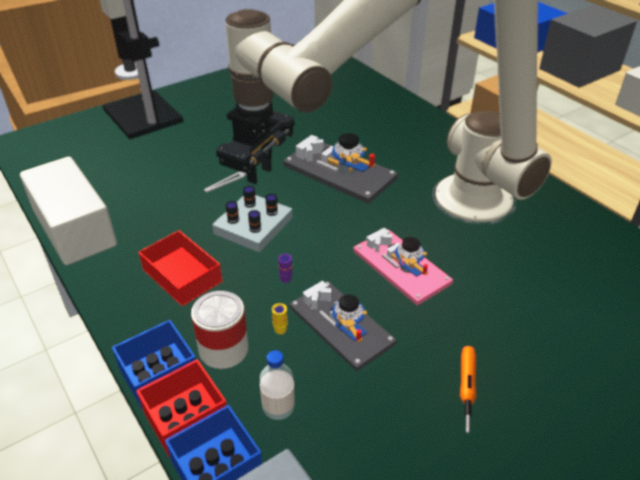

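View pics/t16.png

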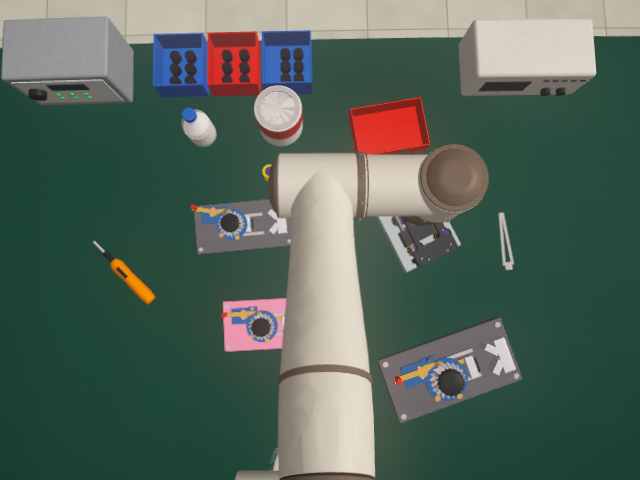

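The barrel stands upright in the fourth nest (wrist px 322,108; scene px 232,211) at the same height as its neighbours. The clamp is open and empty, and nothing else has moved. Handing in.

```bash
python3 -c "
from station import *
print(finish_job())"
```

```text
the job is handed in; nothing more can be done
None
```

The job is done and handed in at about 26 s: the clamp is released and the lens barrel stands in the empty nest of the tray.

**What I did**
- **Pawl:** I found the red pin by touch, about 10 mm off nominal, and eased it aside. The wrist sensor showed about 10 N at most. I held it off at about 7 N until the wheel and jaw stopped moving in successive pictures, then let go.
- **Barrel:** I lifted it straight out of the open V, set it in the nest until it stopped, opened the fingers and backed away.

**Last checks**
- **Seated:** While lowering, the tool stopped at z 45.7 mm, where 45.8 mm was expected for a barrel fully home. The upward force was 6 N at that point.
- **Final pictures:** The barrel is upright and level with its neighbours, and the clamp is empty. The other things I could see had not moved; the arm hid part of the final top view. The force read about zero with nothing touched.

**What disagreed**
- **Sideways correction:** The wrist camera showed the foot about 0.7 mm to one side, so I shifted it before lowering. That was the wrong way: the foot touched the nest wall with about 5 N. I eased it back and it went home.
- **Jaw position:** I judged the jaw fully back from its having stopped moving and from the gap at the pad. I did not measure its 19.8 mm travel directly.

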